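Nest the small handled pan in the large one and press it home

TASK

The two washed steel pans are to be put away as a nested set. Take the small pan off the sloping drainer, set it upright inside the large pan with its handle turned at least a quarter turn away from the large pan's handle, and press it down past the spring studs until it sits fully home. Leave the large pan standing about where it is, let go of everything, and do not disturb the beaker, the petri dish or the timer.

Things in the scene. Friction and masses are not known exactly. Their poses are not given: they have to be found in the camera images.
- small_center (a point): Small pan's centre half-way up: on its axis, 32 mm above its underside, 20 mm above its inner floor. Round steel pan, loose, 0.15 kg, 64 mm high, 80 mm diameter, open top. Axes: z along its axis to the mouth, x toward its handle. At the start it lies foot-down on the drainer's 30 degree slope (z leans 30 degrees), handle straight up the slope.
- small_grip (a point): Where the small pan's handle is well gripped: middle of the bar, 85 mm from the pan's axis, 61 mm above its underside. The handle is a flat straight bar square to the axis, 14 mm wide (along y) and 6 mm thick (along z), from 38 to 115 mm from the axis. Axes as small_center.
- small_tip (a point): Free end of the small pan's handle, 115 mm from the pan's axis, 61 mm above its underside. Axes as small_center.
- small_pan: The small pan; origin at the centre of its underside, axes as small_center. Foot 70 mm diameter, widening to 80 mm at 8 mm up; a groove 2.5 mm deep rings the wall 12 to 19 mm up. Inside: about 70 mm wide, flat base 12 mm thick, 52 mm below the rim. Press it home on the middle of its floor (the handle only tips it); if it hangs askew on a stud, press on the high side.
- large_floor (a point): Large pan: centre of its inner floor, 4 mm above its underside. Axes: z up, x toward its handle. Home means the small pan's foot stands on this floor, the small handle's underside then 4 mm above the large rim. Fixed racks of tubes, about 0.1 m high, stand close behind the large pan (from about x = 0.46 on): keep the gripper clear of them.
- large_pan: Round steel pan, loose, 0.6 kg, on the worktop; origin at the centre of its underside, axes as large_floor. 58 mm high, 100 mm diameter; inside 94 mm wide at the rim, narrowing to 84 mm at 48 mm up and below. Three sprung studs stand 5 mm into the bore 23 mm up, at 60, 180 and 300 degrees from the handle; the small pan rests on them about 13 mm short of home until pushed with 8 to 20 N.
- large_root (a point): Root of the large pan's handle: 58 mm from that pan's axis, 72 mm above its underside, axes as large_floor. The handle is a bar 18 mm wide that runs out to 125 mm from the axis, rising from a bracket at the wall that stands 16 mm above the rim, so the small pan cannot go down with its handle over it.
- drainer: White plastic sloping drainer, fixed; plate 160 mm long up the slope, 130 mm wide, at 30 degrees. Origin on the worktop under the small pan's place, which is 52 mm above it; axes: x level in the uphill direction, z up. Two pegs 10 mm thick, 23 mm high, square to the plate, stop the pan from sliding down: lift it off square to the plate.
- beaker: Clear beaker, 72 mm diameter, 93 mm high, loose bystander. Origin at the centre of its underside.
- petri: Petri dish with lid, 61 mm diameter, 15 mm high, loose bystander. Origin at the centre of its underside.
- timer: White bench timer lying flat, 72 x 66 x 18 mm, loose bystander. Origin at the centre of its underside.

How it is judged:
By the outcome, as a careful person would: the job done as asked, in the order asked, and still so for the second after the job is handed in, with the robot touching nothing.
It also fails if it takes over 51 s, if anything falls off the work surface, if the arm or the gripper's body presses on something with over 40 N, if the wrist force passes 120 N, or if a joint passes its speed limit or range.

ROBOT

A 7-joint arm with a two-finger parallel gripper is mounted at the origin on a cart in front of the work surface, level with it; the furniture and walls round the work are solid. World frame = base frame: x ahead of the robot, y to its left, z up, the work surface at z = 0. Lengths are in m, angles in rad, forces in N, time in s.
With the tool pointing down it reaches from about 0.35 to 0.9 m from the base axis. Payload 7.2 kg.
Tool frame: the origin (TCP) lies at the very end of the fingers, on their centre line; the grasp point (between the pads) lies 19 mm behind it; z points along the fingers, y is the direction in which the jaws open and shut (so a half turn about z gives the same grasp; the last joint's range is limited). The gripper opens to 88 mm and grips with 3 to 60 N. Pads are 20 mm wide; open, the fingers measure 115 mm over their backs; the gripper's body (75 mm by 178 mm) begins 61 mm behind the grasp point.
Start: joints at [1.049, 0.411, -0.013, 1.596, 0.006, 1.134, -0.082], TCP at [0.274, -0.562, 0.223] pointing down, gripper open.
Joint ranges: [-2.95, 2.95], [-0.29, 1.99], [-1.47, 1.44], [0.14, 2.54], [-1.03, 4.17], [0.13, 1.85], [-2.86, 2.86]. Speed limits (rad/s): [2.39, 2.39, 3.01, 3.01, 3.14, 3.14, 3.14].

INTERFACE

Orientations are given as [roll, pitch, yaw] about the fixed x, y, z axes, in that order (R = Rz(yaw) Ry(pitch) Rx(roll)).
In Python, from station import telemetry, viewer, job gives the robot as it stands.
- The arm moves only by the tool move_arm, never from a script. Its argument "targets" is text: rows parted by semicolons, each of 7 numbers parted by spaces: the finger opening in m, from 0 to 0.0878, then the shift along the tool's x, y, z in m, then the turn, a rotation vector about the tool's x, y, z in rad. In form: grip tx ty tz wx wy wz; .... A call has exactly 5 rows; each row is the pose to reach, as a shift and turn from the pose commanded when the call began, along the tool's axes at that moment; what a row does not reach only later rows make up. A row lasts 1/12 s, in which the tool goes at most 41.7 mm and 7.16 degrees, less where a joint would pass 70% of its speed; a pose out of reach is approached as far as the arm can. A call with a gripper value outside its range is refused whole. The fingers move at their own pace and stop on an object; the grip force is fixed at half the most. Time passes only in rows, so rows that repeat a pose let the fingers close, or fill a call up. It gives the time, the measured TCP pose, the force and the opening at its end, in the units of the state.
- telemetry.sense(): the state, without advancing time (a new reading comes with each control period).
- viewer.snapshot(name): name is "scene" or "top" or "wrist"; returns a dict with "color" (480x640x3 uint8, red, green, blue), "fx", "fy", "cx", "cy" (pixels), "position" and "rotation" of the camera in the world. Camera axes: x right, y down, z forward; pixel columns grow to the right and rows downward; lengths in m; the calibration is good to about 2 mm. A picture is of the moment at which its call begins. There is no depth.
- job.job_done(): hands the job in, once; it reports no verdict.
The state is a dict: "time": time; "joint_pos": joint angles; "qvel": joint speeds; "joint_torque": joint torques, N m; "eef_pos": TCP position; "tcp_rot": TCP orientation; "force": force on the tool from outside, world axes, zero at the start; "moment": the same for the moment, N m; "gripper_width": finger opening in m.
Only numpy, scipy, OpenCV 4.12 (cv2) and the standard library are available. Lean on these libraries where they do the work, as an engineer would, in place of code of your own. Each camera call takes 0.05 s, during which the arm holds its last target.

## Working session

There is one attempt and no reset: what is moved stays moved. The work goes in short steps, Python scripts to look and compute and a tool call to move; the robot and the scene stay as the last step left them, time stands still between calls to the robot, and variables do not carry over. Pictures are saved under pics/ and viewed, and the job is handed in when it is done.

Besides the shell and the picture viewer there is one more tool, called in YAML: its name, and indented under it one key for each argument. move_arm: Moves the arm, as the interface text tells. Its arguments: {"type":"object","properties":{"targets":{"type":"string"}},"required":["targets"]}

```bash
ls; mkdir -p pics; python3 - <<'E'
from station import telemetry, viewer
import cv2
print(telemetry.sense())
for n in ["scene","top","wrist"]:
    s=viewer.snapshot(n)
    cv2.imwrite(f"pics/{n}0.png",s["color"][:,:,::-1])
    print(n,{k:s[k] for k in s if k!="color"})
E
```

```text
pics
{'time': 0.0, 'joint_pos': array([ 1.04880917,  0.41188221, -0.0127215 ,  1.59702505,  0.00559183,
        1.1342624 , -0.08219689]), 'qvel': array([-1.15469116e-04,  1.02464128e-04, -1.55676002e-04, -3.82346260e-04,
       -5.26502196e-04, -1.74366584e-04, -8.53499308e-05]), 'joint_torque': array([ 5.21247966e-04, -5.87949264e+01,  6.42227847e-01, -2.91081905e+01,
       -5.36519545e-02,  1.81256997e-02,  1.24553608e-04]), 'eef_pos': array([ 0.27374087, -0.56132375,  0.2218278 ]), 'tcp_rot': array([-3.14005423e+00,  9.76816571e-05,  4.53820121e-01]), 'force': array([-0.18750454,  0.34097275,  0.37784423]), 'moment': array([-0.0310862 , -0.00427826, -0.03255532]), 'gripper_width': 0.08775783224768686}
scene {'fx': 506.4701624221046, 'fy': 506.4701624221046, 'cx': 320.5967829850929, 'cy': 239.82570773306622, 'position': array([-0.32799146,  0.61391664,  0.6984439 ]), 'rotation': array([-2.08532902, -0.01041296, -2.22832278])}
top {'fx': 543.3011363210297, 'fy': 543.3011363210297, 'cx': 320.1852180405596, 'cy': 239.85341313168402, 'position': array([ 0.20786341, -0.04802856,  1.54612445]), 'rotation': array([-2.9471734 , -0.00443521, -1.56175883])}
wrist {'fx': 430.3015009595234, 'fy': 430.3015009595234, 'cx': 313.04890474421643, 'cy': 241.9198911084037, 'position': array([ 0.33742211, -0.5316949 ,  0.38319075]), 'rotation': array([ 2.88098683e+00,  2.81575051e-03, -1.11784088e+00])}
```

View pics/scene0.png

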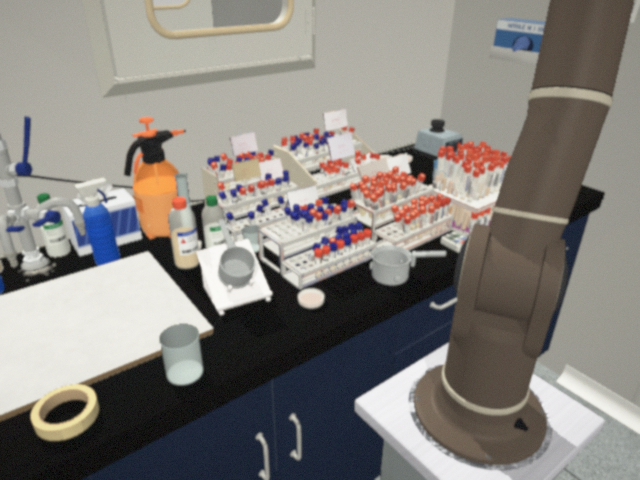

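View pics/top0.png

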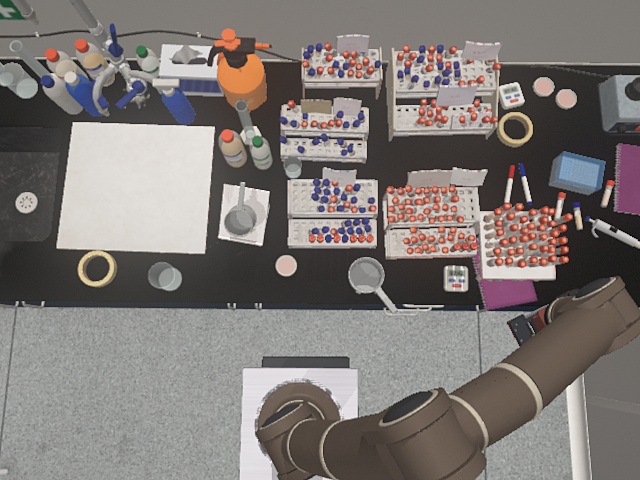

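View pics/wrist0.png

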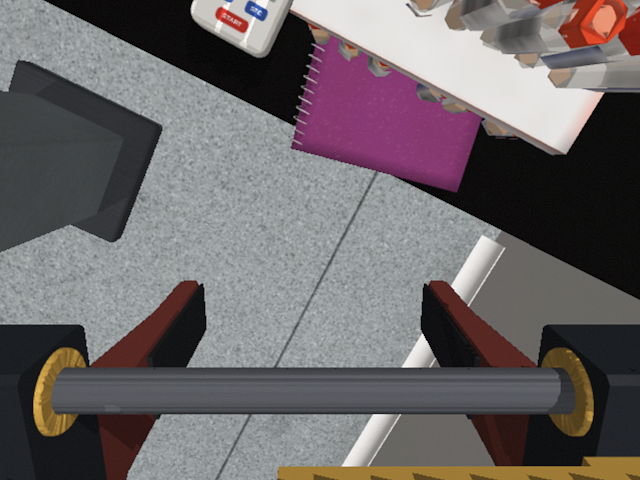

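The scene view shows the drainer with the small pan near (237,268) and the large pan at (390,265), its handle pointing right. In the top view the small pan is at (241,220) with its handle up the slope. The large pan is at (367,275) with its handle to the lower right, the petri dish at (286,266), and the beaker at (165,277). Next: zoomed crops.

```bash
cat > h.py <<'E'
import numpy as np, cv2
from scipy.spatial.transform import Rotation as R
def rot(rpy): return R.from_euler('xyz',rpy).as_matrix()
def proj(s,P):
    P=np.atleast_2d(P); c=(P-s["position"])@rot(s["rotation"])
    return np.c_[s["fx"]*c[:,0]/c[:,2]+s["cx"], s["fy"]*c[:,1]/c[:,2]+s["cy"]]
def topl(s,uv,z):
    uv=np.atleast_2d(uv).astype(float)
    d=np.c_[(uv[:,0]-s["cx"])/s["fx"],(uv[:,1]-s["cy"])/s["fy"],np.ones(len(uv))]@rot(s["rotation"]).T
    t=(z-s["position"][2])/d[:,2]
    return s["position"]+d*t[:,None]
def crop(s,x0,y0,x1,y1,k,name,pts=None):
    im=cv2.resize(s["color"][y0:y1,x0:x1,::-1],None,fx=k,fy=k,interpolation=cv2.INTER_CUBIC)
    if pts is not None:
        for grp,col in pts:
            for u,v in grp:
                cv2.circle(im,(int((u-x0+.5)*k),int((v-y0+.5)*k)),1,col,-1)
    cv2.imwrite("pics/"+name,im)
E
python3 - <<'E'
from h import *
from station import viewer
import pickle
S={n:viewer.snapshot(n) for n in ["scene","top"]}
pickle.dump(S,open("s0.pkl","wb"))
t,s=S["top"],S["scene"]
crop(t,210,170,290,250,7,"t_small.png")
crop(t,335,245,435,320,7,"t_large.png")
crop(s,190,230,290,320,7,"s_small.png")
crop(s,350,230,460,300,7,"s_large.png")
print(topl(t,[[241,220],[367,275],[286,266]],[.0]))
E
```

```text
[[ 0.56914031  0.17957601  0.        ]
 [ 0.41105968 -0.18718518  0.        ]
 [ 0.43484137  0.0453648   0.        ]]
```

View pics/t_small.png

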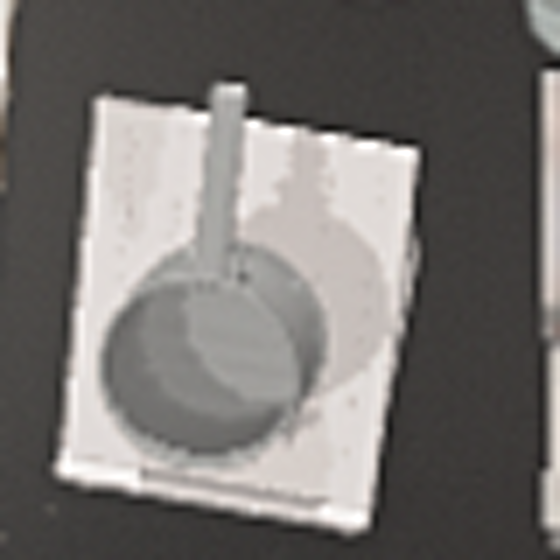

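View pics/t_large.png

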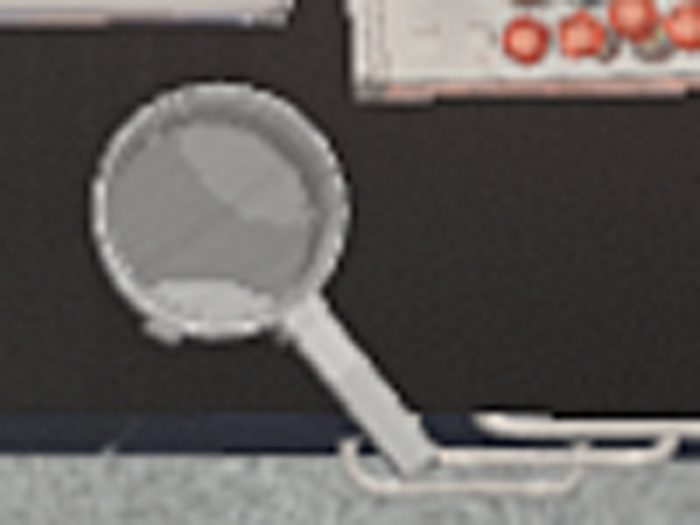

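View pics/s_small.png

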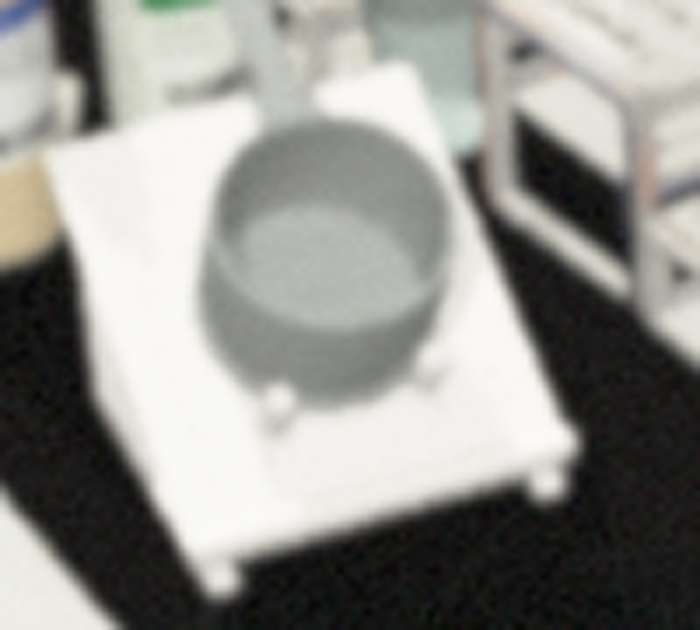

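View pics/s_large.png

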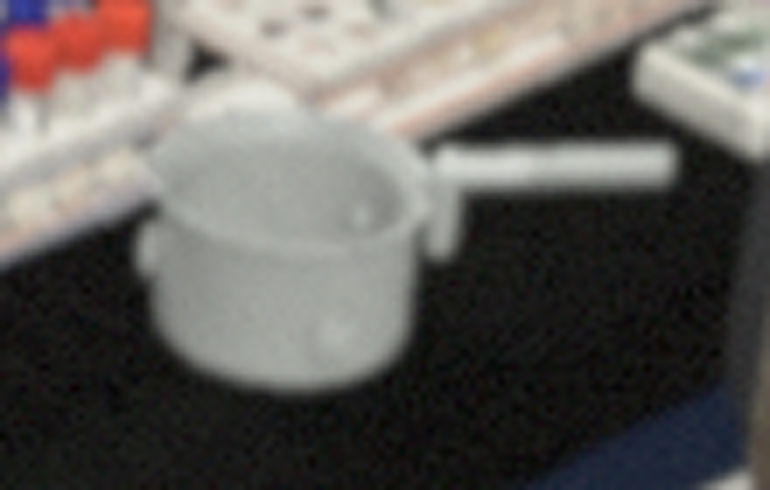

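```bash
cat > fit.py <<'E'
from h import *
import pickle
from scipy.optimize import least_squares
S=pickle.load(open("s0.pkl","rb")); t,s=S["top"],S["scene"]
def px(x0,y0,u,k=7): return np.array([(u[0]+.5)/k-.5+x0,(u[1]+.5)/k-.5+y0])
th=np.linspace(0,2*np.pi,361)
def circ(r,z): return np.c_[r*np.cos(th),r*np.sin(th),0*th+z]
def Tsmall(p):
    u=np.array([np.cos(p[2]),np.sin(p[2]),0]);Z=np.array([0,0,1.]);c,si=np.cos(np.pi/6),.5
    X=u*c+Z*si; W=-u*si+Z*c
    return np.c_[X,np.cross(W,X),W],np.array([p[0],p[1],.052])
def Tlarge(p):
    return R.from_euler('z',p[2]).as_matrix(),np.array([p[0],p[1],0])
def ap(T,P): return np.atleast_2d(P)@T[0].T+T[1]
def ext(q): return np.array([q[:,0].min(),q[:,0].max(),q[:,1].min(),q[:,1].max()])
def rs(p):
    T=Tsmall(p); a=ext(proj(t,ap(T,circ(.04,.064)))); b=ext(proj(s,ap(T,circ(.04,.064))))
    ot=np.r_[px(210,170,(102,0))[0],px(210,170,(325,0))[0]]
    os=np.r_[px(190,230,(213,0))[0],px(190,230,(452,0))[0],px(190,230,(0,117))[1],px(190,230,(0,330))[1]]
    tip=proj(t,ap(T,[.115,0,.064]))[0]-px(210,170,(231,84))
    return np.r_[a[:2]-ot,b-os,tip]
def rl(p):
    T=Tlarge(p); a=ext(proj(t,ap(T,circ(.05,.058))))
    b=ext(proj(s,ap(T,circ(.05,.058))))
    ot=np.r_[px(335,245,(95,0))[0],px(335,245,(348,0))[0],px(335,245,(0,83))[1],px(335,245,(0,338))[1]]
    tip=proj(t,ap(T,[.125,0,.078]))[0]-px(335,245,(422,463))
    return np.r_[a-ot,tip]
if __name__=="__main__":
    f=least_squares(rs,[.55,.18,0]); print("small",f.x,f.fun.round(2))
    g=least_squares(rl,[.42,-.18,-2.]); print("large",g.x,g.fun.round(2))
    np.save("ps.npy",f.x);np.save("pl.npy",g.x)
    T=Tsmall(f.x);print("grip",ap(T,[.085,0,.061]),"tip",ap(T,[.115,0,.061]))
    G=(0,255,0);Rd=(0,0,255)
    hs=np.array([[x,y,.064] for x in np.linspace(.038,.115,40) for y in(-.007,.007)])
    A=lambda c:[(proj(c,ap(T,circ(.04,.064))),G),(proj(c,ap(T,hs)),G),(proj(c,ap(T,circ(.035,0))),Rd)]
    T2=Tlarge(g.x);hl=np.array([[x,y,.075] for x in np.linspace(.058,.125,40) for y in(-.009,.009)])
    B=lambda c:[(proj(c,ap(T2,circ(.05,.058))),G),(proj(c,ap(T2,hl)),G),(proj(c,ap(T2,circ(.05,0))),Rd)]
    crop(t,210,170,290,250,5,"o1.png",A(t));crop(t,335,245,435,325,5,"o2.png",B(t))
    crop(s,190,210,290,310,5,"o3.png",A(s));crop(s,350,220,450,320,5,"o4.png",B(s))
    I=[cv2.resize(cv2.imread(f"pics/o{i}.png"),(400,300)) for i in (1,2,3,4)]
    cv2.imwrite("pics/ov.png",np.vstack([np.hstack(I[:2]),np.hstack(I[2:])]))
E
python3 fit.py
```

```text
small [ 0.56660436  0.16553001 -0.14617872] [-0.18 -2.91 -0.16  2.07 -2.23 -1.43 -0.27  0.54]
large [ 0.40486122 -0.17971066 -2.50031535] [-0.09  0.02  0.16 -0.25  0.07  0.1 ]
grip [[0.60925673 0.15925035 0.14732755]] tip [[0.6349604  0.15546603 0.16232755]]
```

View pics/ov.png

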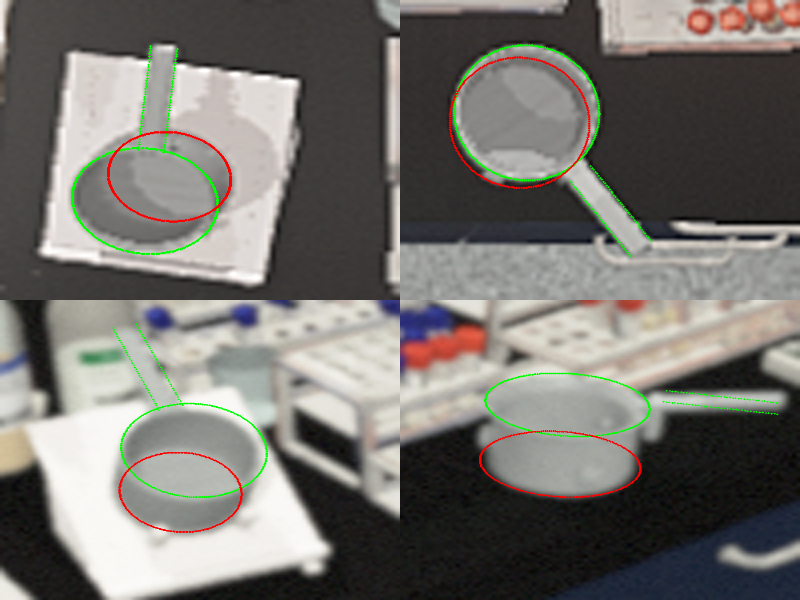

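```bash
cat >> h.py <<'E'
def tool(psi,tilt=0,lean=0):
    "tool x at azimuth psi; z down, tilted so z leans forward (toward +tool x azimuth) by tilt"
    u=np.array([np.cos(psi),np.sin(psi),0]);Z=np.array([0,0,1.])
    z=-Z*np.cos(tilt)+u*np.sin(tilt); x=u*np.cos(tilt)+Z*np.sin(tilt)
    return np.c_[x,np.cross(z,x),z]
def delta(Rt,pt,st=None):
    from station import telemetry
    st=st or telemetry.sense()
    R0=rot(st["tcp_rot"]); sh=R0.T@(np.asarray(pt)-st["eef_pos"]); w=R.from_matrix(R0.T@Rt).as_rotvec()
    n=max(np.linalg.norm(sh)/.0417,np.linalg.norm(w)/.125)
    print("shift",sh.round(4),"rot",w.round(4),"rows>=",round(n,1))
    return sh,w
E
python3 - <<'E'
from fit import *
from h import *
from station import telemetry
r2=lambda p:(lambda r:np.r_[r[0],(r[2]+r[3])*.25,(r[4]+r[5])*.25,r[6:]*1.5])(rs(p))
f=least_squares(r2,[.55,.18,0]);print(f.x,f.fun.round(2)); np.save("ps.npy",f.x)
T=Tsmall(f.x);g=ap(T,[.085,0,.061])[0];print("grip",g,"tip",ap(T,[.115,0,.061]))
# tube tops near large pan in top view
for z in(.08,.12):print(z,topl(t,[[335,240],[400,250],[390,258],[290,247],[377,247]],z).round(3).tolist())
Rt=tool(f.x[2],np.pi/6); print(Rt.round(2))
p=g+Rt[:,2]*(.019-.12);print(p)
delta(Rt,p)
print(telemetry.sense()["time"])
E
```

```text
[ 0.56798434  0.16562712 -0.15738623] [-0.3   0.23 -1.02 -0.01  0.12]
grip [0.61056364 0.15886984 0.14732755] tip [[0.63622329 0.15479768 0.16232755]]
0.08 [[0.497, -0.093, 0.08], [0.47, -0.271, 0.08], [0.448, -0.243, 0.08], [0.476, 0.031, 0.08], [0.478, -0.208, 0.08]]
0.12 [[0.489, -0.091, 0.12], [0.463, -0.265, 0.12], [0.441, -0.238, 0.12], [0.468, 0.029, 0.12], [0.471, -0.204, 0.12]]
[[ 0.86 -0.16  0.49]
 [-0.14 -0.99 -0.08]
 [ 0.5   0.   -0.87]]
[0.56068781 0.16678507 0.23479612]
shift [ 0.5771 -0.5289 -0.0122] rot [-0.1606  0.5073  0.5969] rows>= 18.8
0.25
```

move_arm:
  targets: "0.0878 0.005 -0.005 -0.02 0 0 0.03; 0.0878 0.02 -0.02 -0.05 0 0 0.06; 0.0878 0.045 -0.04 -0.075 0 0 0.1; 0.0878 0.075 -0.065 -0.09 0 0.02 0.15; 0.0878 0.105 -0.093 -0.1 0 0.04 0.2"

```text
time: 0.67
eef_pos: [0.3284, -0.4322, 0.3243]
tcp_rot: [-3.14, -0.042, 0.251]
force: [1.1, -0.3, 0.4]
gripper_width: 0.088
```

```bash
cat > go.py <<'E'
from h import *
ps=np.load("ps.npy")
from fit import Tsmall,ap
T=Tsmall(ps);g=ap(T,[.085,0,.061])[0]
Rt=tool(ps[2],np.pi/6)
import sys
d=float(sys.argv[1])
from station import telemetry
st=telemetry.sense();print(st["eef_pos"].round(4),st["joint_pos"].round(2),st["time"],st["gripper_width"])
delta(Rt,g+Rt[:,2]*(.019-d),st)
E
python3 go.py .12
```

```text
[ 0.3284 -0.4322  0.3243] [ 0.89  0.19 -0.04  1.66 -0.03  1.27 -0.46] 0.6667 0.08798628057005961
shift [ 0.3696 -0.5224  0.106 ] rot [-0.1168  0.4756  0.3953] rows>= 15.6
```

move_arm:
  targets: "0.0878 0.022 -0.032 0 -0.01 0.03 0.025; 0.0878 0.044 -0.064 0 -0.02 0.06 0.05; 0.0878 0.066 -0.096 0 -0.03 0.09 0.075; 0.0878 0.088 -0.128 0 -0.04 0.12 0.1; 0.0878 0.11 -0.16 0 -0.04 0.15 0.13"

```text
time: 1.08
eef_pos: [0.3937, -0.2483, 0.3277]
tcp_rot: [3.12, -0.193, 0.123]
force: [1.0, 1.1, -0.2]
gripper_width: 0.0879
```

```bash
python3 go.py .12
```

```text
[ 0.3937 -0.2483  0.3277] [ 0.73 -0.04 -0.19  1.92 -0.12  1.1  -0.86] 1.0833 0.0878878724828463
shift [ 0.195  -0.3942  0.1242] rot [-0.0774  0.3257  0.2676] rows>= 11.0
```

move_arm:
  targets: "0.0878 0.022 -0.034 0 -0.01 0.03 0.025; 0.0878 0.044 -0.068 0 -0.02 0.06 0.05; 0.0878 0.066 -0.102 0.005 -0.03 0.09 0.08; 0.0878 0.088 -0.136 0.01 -0.035 0.12 0.11; 0.0878 0.11 -0.17 0.02 -0.04 0.15 0.14"

```text
time: 1.5
eef_pos: [0.4849, -0.0662, 0.3265]
tcp_rot: [3.118, -0.349, -0.019]
force: [1.4, -1.4, -1.0]
gripper_width: 0.0879
```

```bash
python3 go.py .12
```

```text
[ 0.4849 -0.0662  0.3265] [ 0.56 -0.1  -0.48  2.   -0.05  0.88 -1.5 ] 1.5 0.08794454868648978
shift [ 0.0358 -0.237   0.105 ] rot [-0.0348  0.1731  0.128 ] rows>= 6.3
```

move_arm:
  targets: "0.0878 0.008 -0.034 0.005 -0.01 0.03 0.025; 0.0878 0.016 -0.068 0.01 -0.02 0.06 0.05; 0.0878 0.024 -0.102 0.015 -0.02 0.09 0.075; 0.0878 0.03 -0.136 0.02 -0.02 0.12 0.09; 0.0878 0.03 -0.165 0.03 -0.02 0.14 0.1"

```text
time: 1.92
eef_pos: [0.5274, 0.0984, 0.3049]
tcp_rot: [-3.14, -0.491, -0.125]
force: [0.9, -0.5, -0.2]
gripper_width: 0.0876
```

```bash
python3 go.py .12
```

```text
[0.5274 0.0984 0.3049] [ 0.42 -0.03 -0.83  2.04  0.34  0.72 -2.32] 1.9167 0.08756841810420461
shift [-0.0114 -0.0719  0.0735] rot [-0.0178  0.0329  0.0285] rows>= 2.5
```

move_arm:
  targets: "0.04 -0.004 -0.025 0.02 -0.01 0.015 0.01; 0.04 -0.008 -0.045 0.035 -0.018 0.03 0.02; 0.04 -0.011 -0.06 0.045 -0.018 0.033 0.028; 0.04 -0.011 -0.066 0.045 -0.018 0.033 0.028; 0.04 -0.011 -0.07 0.045 -0.018 0.033 0.028"

```text
time: 2.33
eef_pos: [0.546, 0.1648, 0.2572]
tcp_rot: [3.139, -0.516, -0.154]
force: [-0.4, -0.8, 0.2]
gripper_width: 0.0576
```

```bash
python3 go.py .12; python3 - <<'E'
from h import *
from station import viewer
import pickle
s=viewer.snapshot("wrist");pickle.dump(s,open("w1.pkl","wb"))
cv2.imwrite("pics/w1.png",s["color"][:,:,::-1])
from fit import *
T=Tsmall(np.load("ps.npy"));print(proj(s,ap(T,[[.085,0,.064],[.115,-.007,.064],[.115,.007,.064]])))
hs=np.array([[x,y,.064] for x in np.linspace(.038,.115,60) for y in(-.007,.007)])
im=s["color"][:,:,::-1].copy()
for P in (hs,circ(.04,.064),circ(.035,.064)):
  for u,v in proj(s,ap(T,P)):
    if abs(u)<2000 and abs(v)<2000: cv2.circle(im,(int(u),int(v)),1,(0,255,0),-1)
cv2.imwrite("pics/w1o.png",im)
E
```

```text
[0.546  0.1648 0.2572] [ 0.22  0.15 -0.87  2.04  0.72  0.76 -2.83] 2.3333 0.05763096051147737
shift [ 0.0013 -0.0043  0.0265] rot [0.0014 0.0072 0.0029] rows>= 0.6
[[224.94292249 228.32482389]
 [223.53397902 217.24419556]
 [217.7058606  218.51664129]]
```

View pics/w1o.png

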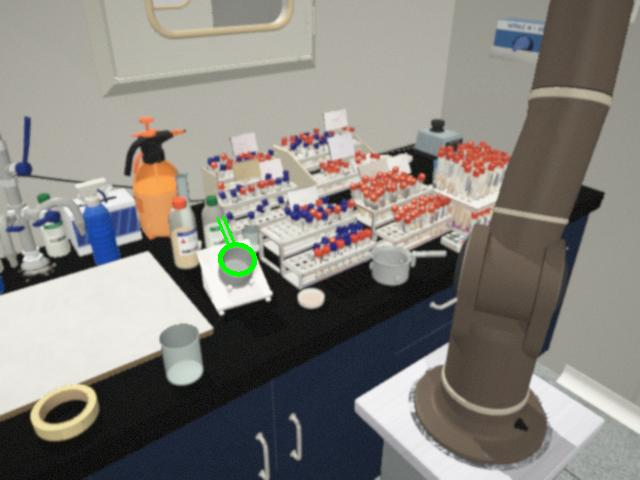

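The wrist overlay actually came out on the stored scene picture, because my import overwrote the variable. It still agrees there: pan at (237,260). Joint 7 is near its limit, so I'll take the bar with less tool tilt. That is free about the jaw axis.

```bash
sed -i 's|^Rt=.*|Rt=tool(ps[2],float(sys.argv[2]))|; s|^import sys||; 1i import sys' go.py; python3 go.py .11 .175; python3 - <<'E'
from fit import *
import pickle
w=pickle.load(open("w1.pkl","rb"))
T=Tsmall(np.load("ps.npy"))
hs=np.array([[x,y,.064] for x in np.linspace(.038,.115,60) for y in(-.007,.007)])
im=w["color"][:,:,::-1].copy()
for P in (hs,circ(.04,.064),circ(.035,.064)):
  for u,v in proj(w,ap(T,P)):
    if abs(u)<2000 and abs(v)<2000: cv2.circle(im,(int(u),int(v)),1,(0,255,0),-1)
cv2.imwrite("pics/w1o.png",im)
E
```

```text
[0.5463 0.1649 0.258 ] [ 0.21  0.15 -0.87  2.04  0.72  0.76 -2.83] 2.3833 0.05397736447477522
shift [ 0.0317 -0.0041  0.0423] rot [ 0.0016 -0.3426  0.002 ] rows>= 2.7
```

View pics/w1o.png

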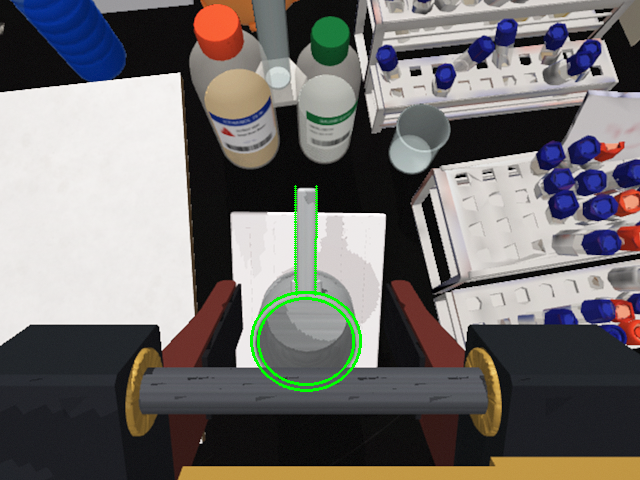

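The wrist view matches the fitted model: the handle runs along x=296–316 px with its tip at (306,188), and the bottles behind are clear. Next I'll rotate to a small tilt and come down.

move_arm:
  targets: "0.04 0.007 -0.001 0.005 0 -0.08 0; 0.04 0.014 -0.002 0.01 0 -0.17 0; 0.04 0.021 -0.003 0.02 0 -0.26 0; 0.04 0.028 -0.004 0.03 0 -0.34 0.002; 0.04 0.032 -0.004 0.042 0.002 -0.343 0.002"

```text
time: 2.8
eef_pos: [0.5989, 0.1571, 0.2386]
tcp_rot: [-3.14, -0.174, -0.165]
force: [0.5, -0.2, 0.0]
gripper_width: 0.0398
```

```bash
python3 go.py .0 .175
```

```text
[0.5989 0.1571 0.2386] [ 0.26  0.43 -0.86  1.7   0.5   1.07 -2.49] 2.8 0.03984257709106365
shift [-0.0048 -0.0035  0.1108] rot [-0.0006  0.0007 -0.0076] rows>= 2.7
```

move_arm:
  targets: "0.04 -0.003 -0.002 0.025 0 0 -0.004; 0.04 -0.005 -0.0035 0.055 0 0 -0.007; 0.04 -0.005 -0.0035 0.085 0 0 -0.007; 0.04 -0.005 -0.0035 0.105 0 0 -0.007; 0.04 -0.005 -0.0035 0.111 0 0 -0.007"

```text
time: 3.22
eef_pos: [0.6083, 0.1591, 0.1242]
tcp_rot: [3.138, -0.173, -0.152]
force: [-0.1, -0.6, -0.3]
gripper_width: 0.04
```

```bash
python3 go.py .0 .175; python3 - <<'E'
from fit import *
from station import viewer
w=viewer.snapshot("wrist"); t=viewer.snapshot("top")
T=Tsmall(np.load("ps.npy"))
im=w["color"][:,:,::-1].copy()
cv2.imwrite("pics/w2.png",im)
E
```

```text
[0.6083 0.1591 0.1242] [ 0.18  0.56 -0.78  1.8   0.65  0.89 -2.62] 3.2167 0.039982671605860096
shift [ 0.0062 -0.0001 -0.0033] rot [0.0025 0.0017 0.0055] rows>= 0.2
```

View pics/w2.png

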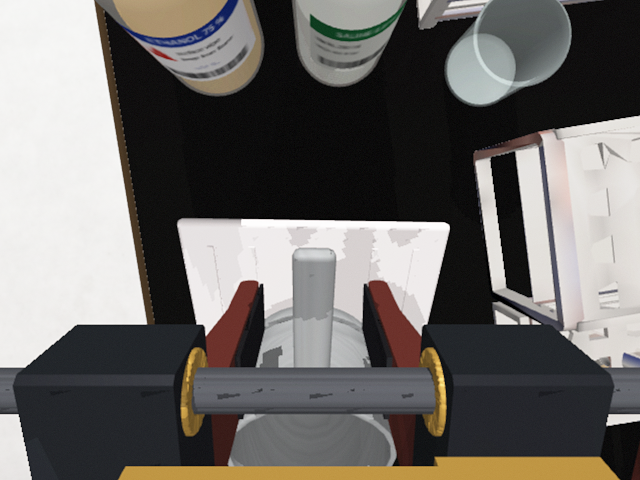

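The handle, x=294–335 px, is centred between the fingers, which are at 262 and 365. I'll make a small forward correction and close.

move_arm:
  targets: "0.04 0.005 0 -0.002 0 0 0; 0.02 0.005 0 -0.002 0 0 0; 0 0.005 0 -0.002 0 0 0; 0 0.005 0 -0.002 0 0 0; 0 0.005 0 -0.002 0 0 0"

```text
time: 3.73
eef_pos: [0.6148, 0.1601, 0.1314]
tcp_rot: [3.141, -0.177, -0.152]
force: [-1.0, -0.2, 0.1]
gripper_width: 0.017
```

move_arm:
  targets: "0 0 0 0 0 0 0; 0 0 0 0 0 0 0; 0 0 0 0 0 0 0; 0 0 0 0 0 0 0; 0 0 0 0 0 0 0"

```text
time: 4.15
eef_pos: [0.615, 0.1601, 0.1311]
tcp_rot: [3.14, -0.177, -0.152]
force: [-0.5, -0.5, 5.6]
gripper_width: 0.0135
```

move_arm:
  targets: "0 -0.0017 0 -0.0047 0 0 0; 0 -0.005 0 -0.014 0 0 0; 0 -0.0103 0 -0.0282 0 0 0; 0 -0.0171 0 -0.047 0 0 0; 0 -0.0239 0 -0.0658 0 0 0"

```text
time: 4.57
eef_pos: [0.5783, 0.1659, 0.1921]
tcp_rot: [3.14, -0.174, -0.151]
force: [0.4, -0.3, -1.0]
gripper_width: 0.0136
```

```bash
python3 - <<'E'
from fit import *
from station import viewer,telemetry
st=telemetry.sense();print(st["joint_pos"].round(2),st["force"].round(2),st["moment"].round(3),st["eef_pos"])
w=viewer.snapshot("scene");cv2.imwrite("pics/sc3.png",cv2.resize(w["color"][180:330,180:320,::-1],None,fx=4,fy=4))
w=viewer.snapshot("wrist");cv2.imwrite("pics/w3.png",w["color"][:,:,::-1])
E
```

```text
[ 0.23  0.44 -0.85  1.79  0.54  0.98 -2.56] [ 0.43 -0.3  -0.96] [0.07  0.161 0.018] [0.57826232 0.16588323 0.19207028]
```

View pics/sc3.png

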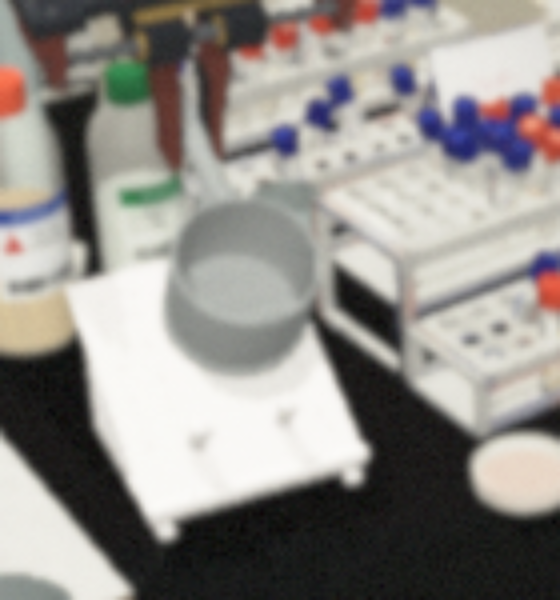

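View pics/w3.png

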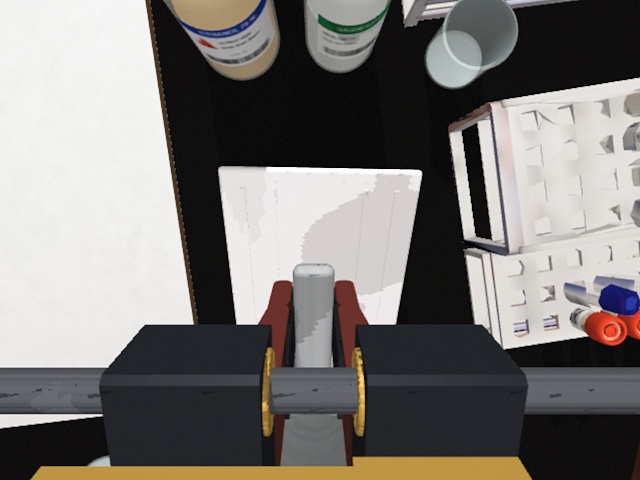

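```bash
cat > pl.py <<'E'
import sys
from h import *
from fit import Tsmall,Tlarge,ap
from station import telemetry
ps,pl=np.load("ps.npy"),np.load("pl.npy")
def M(Rm,p): 
    m=np.eye(4);m[:3,:3]=Rm;m[:3,3]=p;return m
X=np.linalg.inv(M(*Tsmall(ps)))@M(rot([3.14,-.177,-.152]),[.615,.1601,.1311])
def upright(az,p,sag=0): # sag: pan nose-down angle about its y (compensation)
    return M(R.from_euler('z',az).as_matrix(),p)
def pan_now(st):
    return M(rot(st["tcp_rot"]),st["eef_pos"])@np.linalg.inv(X)
def show(az,p):
    st=telemetry.sense()
    m=pan_now(st);print("pan now",m[:3,3].round(4),"rpy",R.from_matrix(m[:3,:3]).as_euler('xyz').round(3))
    t=upright(az,p)@X
    print("tcp target",t[:3,3].round(4)); delta(t[:3,:3],t[:3,3],st)
    print(st["joint_pos"].round(2),round(st["time"],2),st["force"].round(1))
if __name__=="__main__":
    show(np.deg2rad(float(sys.argv[1])),np.array([pl[0],pl[1],0])+np.array([float(a) for a in sys.argv[2:5]]))
E
python3 pl.py 105 0 0 .13;python3 pl.py 50 0.04 0.15 .17; python3 pl.py -8 0.05 0.3 .17
```

```text
pan now [0.5324 0.1729 0.1155] rpy [ 0.002 -0.526 -0.156]
tcp target [ 0.3822 -0.1024  0.1749]
shift [-0.1555  0.2963 -0.0081] rot [-0.1667 -0.3404 -1.997 ] rows>= 16.3
[ 0.23  0.44 -0.85  1.79  0.54  0.98 -2.56] 4.67 [-0.1  1.  -0.7]
pan now [0.5324 0.1729 0.1155] rpy [ 0.002 -0.526 -0.156]
tcp target [0.4952 0.0332 0.2149]
shift [-0.0584  0.1453 -0.0311] rot [-0.0858 -0.4792 -1.0355] rows>= 9.2
[ 0.23  0.44 -0.85  1.79  0.54  0.98 -2.56] 4.67 [-0.1  1.  -0.7]
pan now [0.5324 0.1729 0.1155] rpy [ 0.002 -0.526 -0.156]
tcp target [0.5349 0.111  0.2149]
shift [-0.0312  0.0624 -0.0262] rot [-3.00e-04 -5.26e-01 -1.58e-02] rows>= 4.2
[ 0.23  0.44 -0.85  1.79  0.54  0.98 -2.56] 4.67 [-0.1  1.  -0.7]
```

move_arm:
  targets: "0 -0.004 0.008 -0.012 0 -0.08 0; 0 -0.012 0.022 -0.025 0 -0.18 0; 0 -0.02 0.038 -0.035 0 -0.29 -0.02; 0 -0.029 0.055 -0.04 -0.01 -0.4 -0.06; 0 -0.036 0.075 -0.04 -0.02 -0.49 -0.12"

```text
time: 5.08
eef_pos: [0.5269, 0.0969, 0.2258]
tcp_rot: [3.13, 0.319, -0.036]
force: [1.4, 0.4, -0.9]
gripper_width: 0.0137
```

```bash
python3 pl.py 105 0 0 .14;python3 pl.py 55 0.02 0.12 .17
```

```text
pan now [0.4476 0.0974 0.1787] rpy [-0.012 -0.028 -0.037]
tcp target [ 0.3822 -0.1024  0.1849]
shift [-0.1178  0.2034  0.0844] rot [-0.6023 -0.0097 -1.77  ] rows>= 15.0
[ 0.35  0.62 -0.9   1.51  0.32  1.51 -2.18] 5.08 [ 1.4  0.4 -0.9]
pan now [0.4476 0.0974 0.1787] rpy [-0.012 -0.028 -0.037]
tcp target [0.4695 0.0073 0.2149]
shift [-0.048   0.0912  0.0284] rot [-0.3147 -0.0204 -0.9461] rows>= 8.0
[ 0.35  0.62 -0.9   1.51  0.32  1.51 -2.18] 5.08 [ 1.4  0.4 -0.9]
```

move_arm:
  targets: "0 -0.005 0.011 0.003 -0.036 -0.002 -0.11; 0 -0.01 0.022 0.005 -0.074 -0.005 -0.225; 0 -0.016 0.034 0.009 -0.112 -0.007 -0.34; 0 -0.022 0.046 0.012 -0.15 -0.01 -0.455; 0 -0.029 0.057 0.016 -0.19 -0.012 -0.57"

```text
time: 5.5
eef_pos: [0.4922, 0.041, 0.2182]
tcp_rot: [3.131, 0.336, 0.57]
force: [-0.5, -0.7, -0.5]
gripper_width: 0.0135
```

```bash
python3 pl.py 105 0 0 .14;python3 pl.py 65 0.01 0.08 .17
```

```text
pan now [ 0.4261 -0.0041  0.1725] rpy [-0.011 -0.011  0.569]
tcp target [ 0.3822 -0.1024  0.1849]
shift [-0.1496  0.0604  0.0882] rot [-0.414  -0.0037 -1.1942] rows>= 10.1
[ 0.43  0.59 -1.02  1.64  0.5   1.54 -1.7 ] 5.5 [-0.5 -0.7 -0.5]
pan now [ 0.4261 -0.0041  0.1725] rpy [-0.011 -0.011  0.569]
tcp target [ 0.4472 -0.0259  0.2149]
shift [-0.0688  0.0317  0.0279] rot [-0.1792 -0.0079 -0.5367] rows>= 4.5
[ 0.43  0.59 -1.02  1.64  0.5   1.54 -1.7 ] 5.5 [-0.5 -0.7 -0.5]
```

move_arm:
  targets: "0 -0.01 0.007 0.004 -0.036 -0.002 -0.11; 0 -0.022 0.014 0.009 -0.072 -0.003 -0.22; 0 -0.036 0.02 0.015 -0.108 -0.005 -0.33; 0 -0.052 0.026 0.022 -0.145 -0.006 -0.44; 0 -0.069 0.032 0.028 -0.18 -0.008 -0.54"

```text
time: 5.92
eef_pos: [0.4462, -0.0255, 0.2147]
tcp_rot: [-3.14, 0.346, 1.145]
force: [0.5, -0.5, -0.8]
gripper_width: 0.0136
```

```bash
python3 pl.py 105 0 0 .13;
```

```text
pan now [ 0.4142 -0.0994  0.1699] rpy [ 1.000e-03 -0.000e+00  1.139e+00]
tcp target [ 0.3822 -0.1024  0.1749]
shift [-0.0772 -0.0264  0.0704] rot [-0.2361 -0.0012 -0.6521] rows>= 5.5
[ 0.64  0.49 -1.19  1.87  0.64  1.45 -1.2 ] 5.92 [ 0.5 -0.5 -0.8]
```

move_arm:
  targets: "0 -0.011 -0.003 0.008 -0.036 0 -0.1; 0 -0.024 -0.008 0.017 -0.075 0 -0.2; 0 -0.038 -0.013 0.028 -0.11 0 -0.3; 0 -0.052 -0.018 0.04 -0.145 0 -0.4; 0 -0.065 -0.022 0.052 -0.18 0 -0.5"

```text
time: 6.33
eef_pos: [0.3927, -0.0877, 0.1878]
tcp_rot: [-3.139, 0.346, 1.676]
force: [0.1, -0.5, -1.5]
gripper_width: 0.0135
```

```bash
python3 pl.py 105 0 0 .13;
```

```text
pan now [ 0.4025 -0.1676  0.1429] rpy [ 1.00e-03 -1.00e-03  1.67e+00]
tcp target [ 0.3822 -0.1024  0.1749]
shift [-0.0083 -0.012   0.0168] rot [-0.0561 -0.0011 -0.1528] rows>= 1.3
[ 1.02  0.35 -1.41  2.15  0.74  1.18 -0.68] 6.33 [ 0.1 -0.5 -1.5]
```

```bash
cat > look.py <<'E'
import sys,pickle
from pl import *
import fit
from fit import circ
from station import viewer
st=telemetry.sense()
m=pan_now(st);Tn=(m[:3,:3],m[:3,3]);T2=Tlarge(pl)
hs=np.array([[x,y,.064] for x in np.linspace(.038,.115,40) for y in(-.007,.007)])
hl=np.array([[x,y,.075] for x in np.linspace(.058,.125,40) for y in(-.009,.009)])
out=[]
tag=sys.argv[1]; ov=len(sys.argv)<3
for n,(x0,y0,x1,y1) in {"scene":(350,190,450,300),"top":(320,230,420,340)}.items():
    c=viewer.snapshot(n);pickle.dump(c,open(f"{tag}_{n}.pkl","wb"))
    P=[(proj(c,ap(Tn,circ(.04,.064))),(0,255,0)),(proj(c,ap(Tn,hs)),(0,255,0)),(proj(c,ap(Tn,circ(.035,0))),(0,0,255)),(proj(c,ap(T2,circ(.05,.058))),(255,255,0))]
    crop(c,x0,y0,x1,y1,4,"tmp.png",P if ov else None); out.append(cv2.imread("pics/tmp.png"))
    crop(c,x0,y0,x1,y1,4,"tmp.png"); 
cv2.imwrite(f"pics/{tag}.png",np.hstack(out))
E
python3 look.py L1
```

```text
(no output)
```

View pics/L1.png

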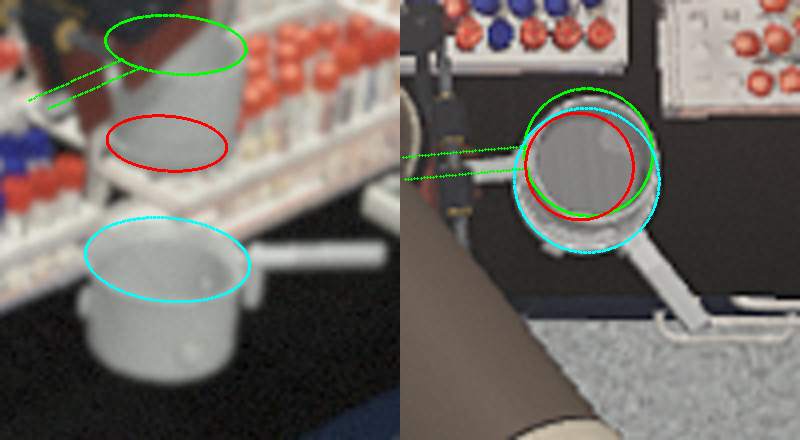

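```bash
python3 - <<'E'
from h import *
import pickle
a=pickle.load(open("L1_scene.pkl","rb"));b=pickle.load(open("L1_top.pkl","rb"))
crop(a,340,170,430,260,8,"c1.png");crop(b,330,235,410,305,8,"c2.png")
E
```

```text
(no output)
```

View pics/c1.png

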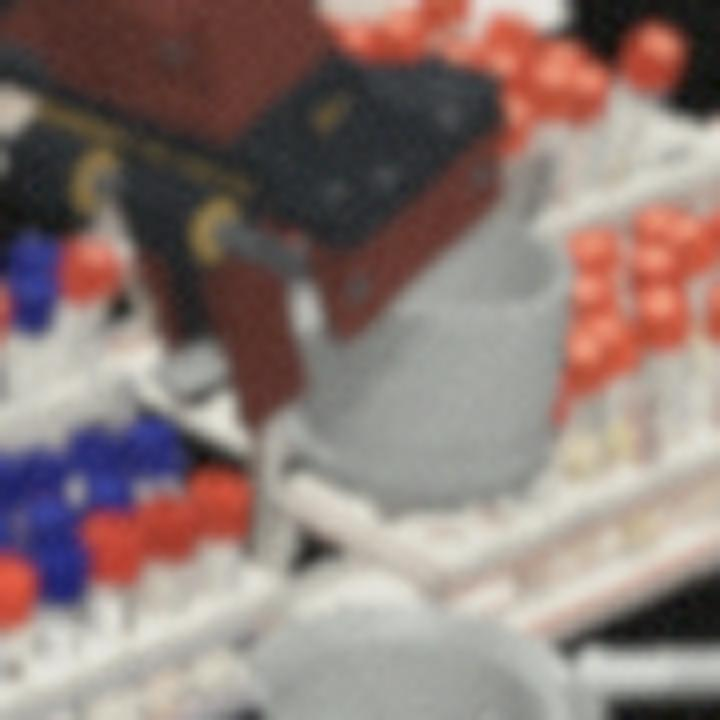

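View pics/c2.png

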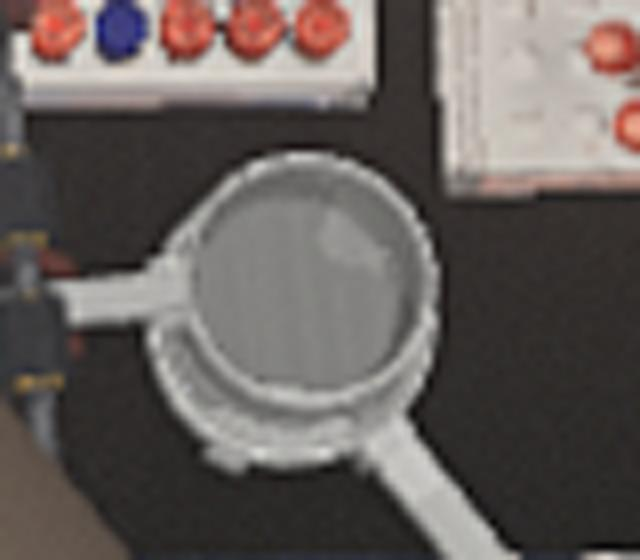

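```bash
cat > sag.py <<'E'
from pl import *
from fit import circ,ext,least_squares
import pickle
def model(m,p):
    # p: sag about pan y at grip point, slide along handle, yaw
    G=M(np.eye(3),[.085,0,.061]); 
    return m@G@M(R.from_euler('zy',[p[2],p[0]]).as_matrix(),[p[1],0,0])@np.linalg.inv(G)
E
cat > f2.py <<'E'
from sag import *
a=pickle.load(open("L1_scene.pkl","rb"));b=pickle.load(open("L1_top.pkl","rb"))
st=telemetry.sense();m=pan_now(st)
def q(x0,y0,u,v): return np.array([(u+.5)/8-.5+x0,(v+.5)/8-.5+y0])
def r(p):
    n=model(m,p);T=(n[:3,:3],n[:3,3])
    e=ext(proj(b,ap(T,circ(.04,.064))));l=q(330,235,186,152);h=q(330,235,438,408)
    es=ext(proj(a,ap(T,circ(.04,.064))));ef=ext(proj(a,ap(T,circ(.035,0))))
    hd=proj(b,ap(T,[.068,0,.064]))[0]-q(330,235,70,305)
    return np.r_[e-[l[0],h[0],l[1],h[1]],es[1]-q(340,170,572,0)[0],ef[3]-q(340,170,0,508)[1],hd[1]]
f=least_squares(r,[0,0,0]);print(f.x,f.fun.round(2))
n=model(m,f.x);print(n.round(4)); np.save("sag.npy",f.x)
T=(n[:3,:3],n[:3,3]);hs=np.array([[x,y,.064] for x in np.linspace(.038,.115,40) for y in(-.007,.007)])
for c,nm,w in((a,"c1.png",(340,170,430,260)),(b,"c2.png",(330,235,410,305))):
    crop(c,*w,8,nm,[(proj(c,ap(T,x)),(0,255,0)) for x in(circ(.04,.064),circ(.035,0),hs)])
E
python3 f2.py; python3 -c "
import cv2,numpy as np
a=cv2.imread('pics/c1.png');b=cv2.imread('pics/c2.png')
cv2.imwrite('pics/c12.png',np.hstack([cv2.resize(a,(400,400)),cv2.resize(b,(400,350))[:350] if 0 else cv2.copyMakeBorder(cv2.resize(b,(400,350)),0,50,0,0,0)]))"
```

```text
[-0.03104197 -0.00075811  0.00143647] [-0.91 -0.42 -0.53 -0.74  1.79  0.4  -1.67]
[[-0.0941 -0.9955  0.0069  0.3993]
 [ 0.9951 -0.0943 -0.0284 -0.1694]
 [ 0.0289  0.0042  0.9996  0.1399]
 [ 0.      0.      0.      1.    ]]
```

View pics/c12.png

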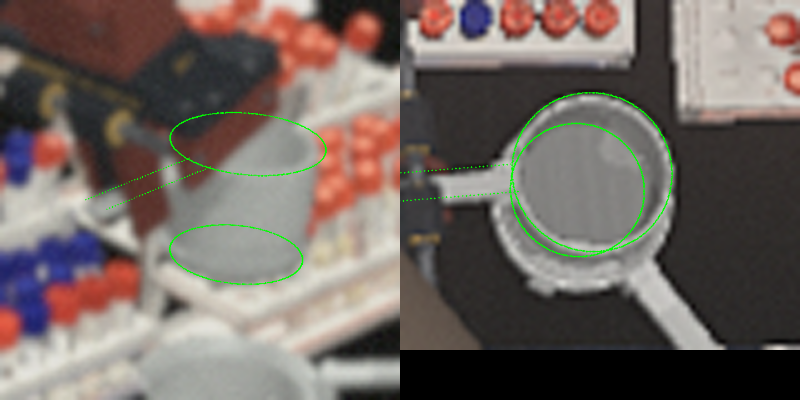

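```bash
cat >> pl.py <<'E'
E
python3 - <<'E'
s=open('pl.py').read()
s=s.replace("def upright","import os\nif os.path.exists('sag.npy'):\n    _p=np.load('sag.npy');G=M(np.eye(3),[.085,0,.061]);_S=G@M(R.from_euler('zy',[_p[2],_p[0]]).as_matrix(),[_p[1],0,0])@np.linalg.inv(G)\n    X=np.linalg.inv(_S)@X\ndef upright")
open('pl.py','w').write(s)
E
python3 pl.py 96 0 0 .1; python3 pl.py 96 0 0 .03
```

```text
pan now [ 0.3993 -0.1694  0.1399] rpy [ 0.004 -0.029  1.665]
tcp target [ 0.3945 -0.0996  0.145 ]
shift [0.0055 0.0037 0.043 ] rot [-0.0075 -0.029  -0.0081] rows>= 1.0
[ 1.02  0.35 -1.41  2.15  0.74  1.18 -0.68] 6.43 [-0.6 -0.4 -1.2]
pan now [ 0.3993 -0.1694  0.1399] rpy [ 0.004 -0.029  1.665]
tcp target [ 0.3945 -0.0996  0.075 ]
shift [0.0294 0.0041 0.1087] rot [-0.0075 -0.029  -0.0081] rows>= 2.7
[ 1.02  0.35 -1.41  2.15  0.74  1.18 -0.68] 6.43 [-0.6 -0.4 -1.2]
```

move_arm:
  targets: "0 0.002 0.002 0.01 -0.003 -0.01 -0.003; 0 0.004 0.004 0.022 -0.007 -0.02 -0.008; 0 0.0055 0.004 0.034 -0.0075 -0.029 -0.008; 0 0.0055 0.004 0.042 -0.0075 -0.029 -0.008; 0 0.0055 0.004 0.043 -0.0075 -0.029 -0.008"

```text
time: 6.85
eef_pos: [0.3983, -0.0962, 0.1452]
tcp_rot: [3.14, 0.374, 1.678]
force: [-1.1, 0.5, -2.0]
gripper_width: 0.0136
```

```bash
python3 pl.py 96 0 0 .035; python3 look.py L2
```

```text
pan now [ 0.4088 -0.1762  0.0999] rpy [-0.003 -0.004  1.675]
tcp target [ 0.3945 -0.0996  0.08  ]
shift [ 0.0211 -0.0043  0.0618] rot [ 0.0027 -0.0039 -0.0016] rows>= 1.6
[ 0.88  0.43 -1.3   2.2   0.86  1.14 -0.81] 6.85 [-1.1  0.5 -2. ]
```

View pics/L2.png

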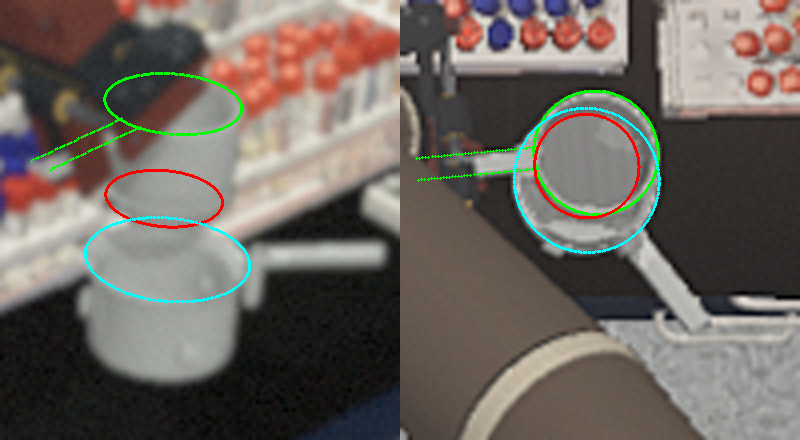

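```bash
python3 - <<'E'
from h import *
import pickle
a=pickle.load(open("L2_scene.pkl","rb"));b=pickle.load(open("L2_top.pkl","rb"))
crop(a,350,195,430,295,8,"c1.png");crop(b,335,240,405,300,9,"c2.png")
E
```

```text
(no output)
```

View pics/c1.png

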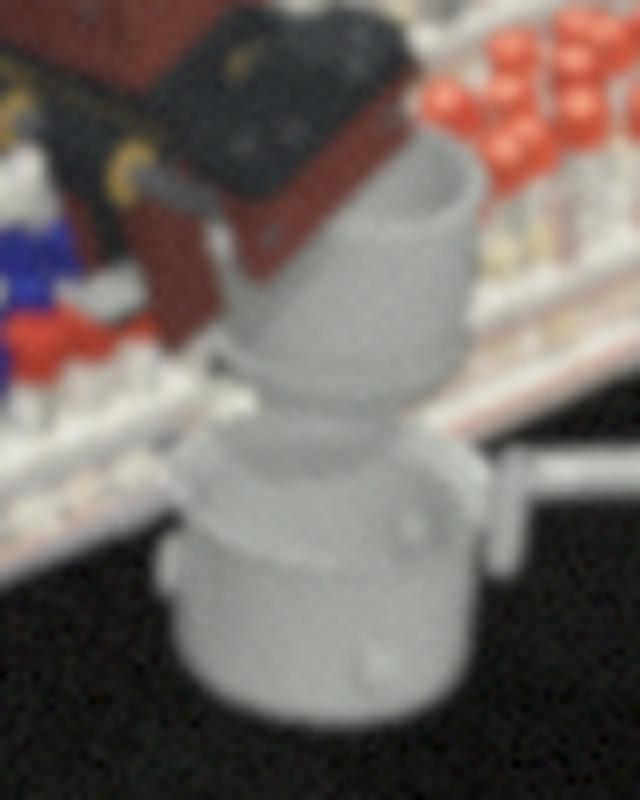

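View pics/c2.png

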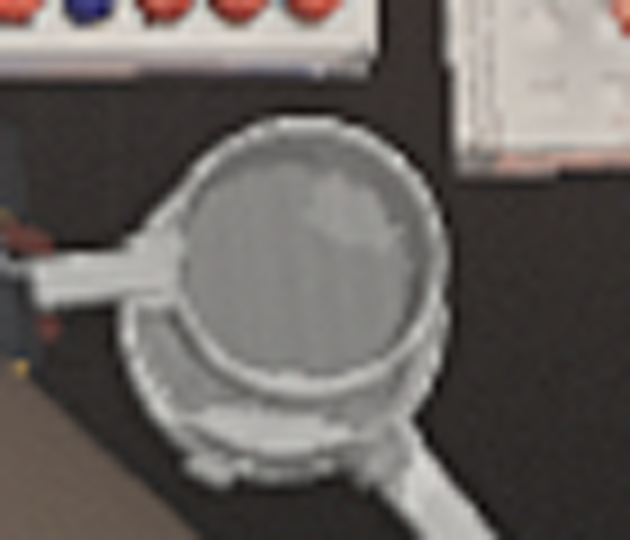

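The prediction agrees with both views: the rim centre in the top picture is at (369,268) against (368.6,267.7) predicted. Next I'll centre the pan and lower it into the mouth.

move_arm:
  targets: "0 0.004 -0.002 0.005 0 0 0; 0 0.007 -0.0043 0.013 0.002 -0.003 0; 0 0.011 -0.0043 0.025 0.002 -0.003 0; 0 0.015 -0.0043 0.038 0.002 -0.003 0; 0 0.0177 -0.0043 0.0524 0.002 -0.003 0"

```text
time: 7.37
eef_pos: [0.3953, -0.0993, 0.0909]
tcp_rot: [3.138, 0.378, 1.677]
force: [-0.3, -0.5, -1.4]
gripper_width: 0.0137
```

```bash
python3 pl.py 96 0 0 .02; python3 look.py L3
```

```text
pan now [ 0.4057 -0.1794  0.046 ] rpy [-0.004  0.     1.674]
tcp target [ 0.3945 -0.0996  0.065 ]
shift [ 0.0094 -0.0009  0.0242] rot [ 0.0037  0.0004 -0.0028] rows>= 0.6
[ 0.77  0.52 -1.19  2.26  1.    1.1  -0.96] 7.37 [-0.3 -0.5 -1.4]
```

View pics/L3.png

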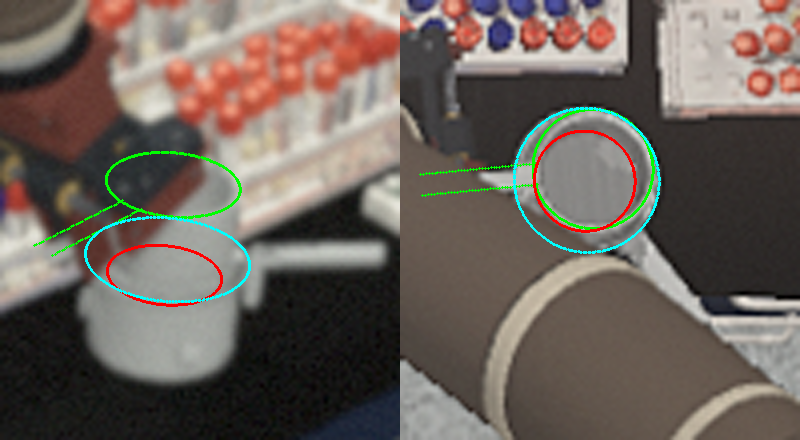

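move_arm:
  targets: "0 0.0015 -0.0005 0.004 0 0 0; 0 0.003 -0.0009 0.009 0 0 0; 0 0.0048 -0.0009 0.0135 0 0 0; 0 0.0065 -0.0009 0.018 0 0 0; 0 0.008 -0.0009 0.022 0 0 0"

```text
time: 7.88
eef_pos: [0.3946, -0.0998, 0.0675]
tcp_rot: [3.139, 0.377, 1.678]
force: [0.3, 1.6, -1.3]
gripper_width: 0.0134
```

```bash
python3 pl.py 96 0 0 .016; python3 look.py L4
```

```text
pan now [ 0.4051 -0.1799  0.0225] rpy [-0.004 -0.     1.675]
tcp target [ 0.3945 -0.0996  0.061 ]
shift [ 0.0026 -0.0001  0.006 ] rot [ 0.0037 -0.0003 -0.0018] rows>= 0.2
[ 0.73  0.57 -1.15  2.28  1.06  1.08 -1.03] 7.88 [ 0.3  1.6 -1.3]
```

View pics/L4.png

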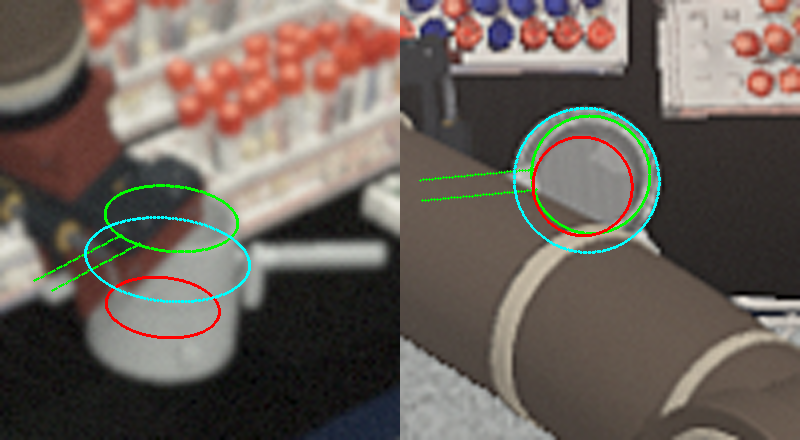

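move_arm:
  targets: "0 0.0005 0 0.0012 0 0 0; 0 0.001 0 0.0025 0 0 0; 0 0.0016 0 0.004 0 0 0; 0 0.0021 0 0.005 0 0 0; 0 0.0026 0 0.006 0 0 0"

```text
time: 8.4
eef_pos: [0.3947, -0.0999, 0.0614]
tcp_rot: [3.139, 0.378, 1.678]
force: [1.9, 4.2, 4.1]
gripper_width: 0.0135
```

Contact is about where the studs should be, with the underside near 16 mm. Releasing by a small amount.

move_arm:
  targets: "0.016 0 0 0 0 0 0; 0.025 0 0 0 0 0 0; 0.036 0 0 0 0 0 0; 0.036 0 0 0 0 0 0; 0.036 0 0 0 0 0 0"

```text
time: 8.82
eef_pos: [0.3937, -0.1006, 0.061]
tcp_rot: [3.141, 0.378, 1.677]
force: [0.7, 0.2, -1.2]
gripper_width: 0.0353
```

```bash
python3 look.py L5;  python3 - <<'E'
from h import *
import pickle
a=pickle.load(open("L5_scene.pkl","rb"))
crop(a,350,195,450,295,6,"c1.png")
E
```

```text
(no output)
```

View pics/c1.png

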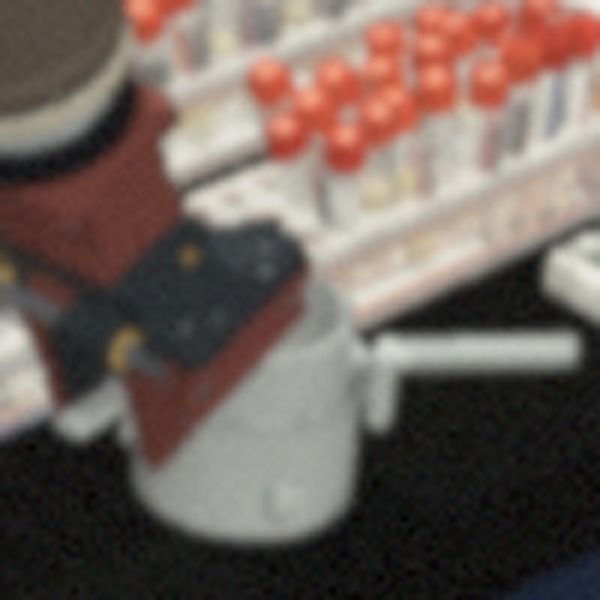

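The small pan sits in the large one, with its handle lying free between the open fingers. Backing off along the tool axis.

move_arm:
  targets: "0.036 0 0 -0.012 0 0 0; 0.036 0 0 -0.035 0 0 0; 0.036 0 0 -0.065 0 0 0; 0.036 0 0 -0.095 0 0 0; 0.036 0 0 -0.12 0 0 0"

```text
time: 9.33
eef_pos: [0.3889, -0.0551, 0.1741]
tcp_rot: [3.14, 0.378, 1.679]
force: [1.1, 0.1, -0.5]
gripper_width: 0.036
```

```bash
cat > pr.py <<'E'
from h import *
import sys
from station import telemetry
st=telemetry.sense();print(st["eef_pos"].round(4),st["tcp_rot"].round(3),st["joint_pos"].round(2),round(st["time"],2),st["force"].round(1))
a=[float(v) for v in sys.argv[1:]]
delta(tool(np.deg2rad(a[0])),a[1:4],st)
E
python3 pr.py 180 .405 -.18 .15; python3 pr.py 0 .405 -.18 .15; python3 look.py L6 x
```

```text
[ 0.3889 -0.0551  0.1741] [3.14  0.378 1.679] [ 0.85  0.37 -1.36  2.17  0.77  1.2  -0.82] 9.33 [ 1.1  0.1 -0.5]
shift [-0.1081  0.0024  0.0688] rot [-0.2749  0.3086 -1.4437] rows>= 12.0
[ 0.3889 -0.0551  0.1741] [3.14  0.378 1.679] [ 0.85  0.37 -1.36  2.17  0.77  1.2  -0.82] 9.33 [ 1.1  0.1 -0.5]
shift [-0.1081  0.0024  0.0688] rot [0.3178 0.2831 1.657 ] rows>= 13.7
```

View pics/L6.png

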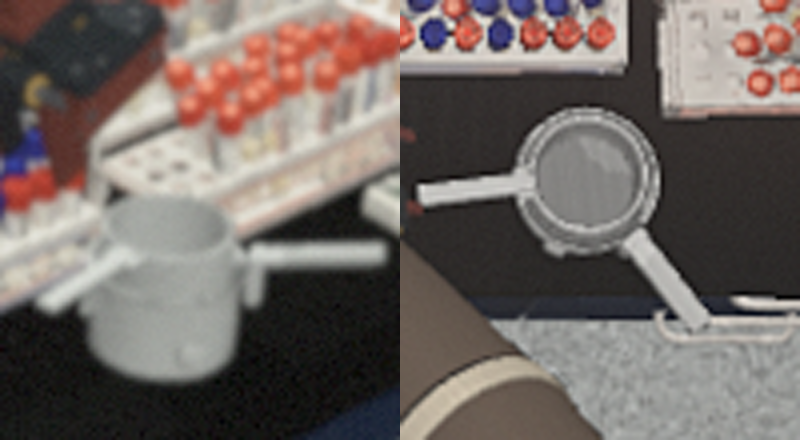

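The top view shows the small pan centred in the large one, with the handles well over a quarter turn apart. Next: close the fingers and turn the tool upright, with the wide body parallel to the racks.

move_arm:
  targets: "0 -0.005 0 0 -0.02 0.022 -0.104; 0 -0.015 0 0.001 -0.04 0.045 -0.208; 0 -0.028 0 0.003 -0.06 0.067 -0.312; 0 -0.04 0.001 0.006 -0.08 0.09 -0.416; 0 -0.05 0.001 0.009 -0.099 0.112 -0.52"

```text
time: 9.85
eef_pos: [0.3947, -0.1051, 0.182]
tcp_rot: [-3.074, 0.248, 2.209]
force: [0.1, -0.5, -0.2]
gripper_width: 0.0062
```

```bash
python3 pr.py 180 .405 -.18 .2
```

```text
[ 0.3947 -0.1051  0.182 ] [-3.074  0.248  2.209] [ 1.24  0.27 -1.44  2.18  0.65  0.98  0.05] 9.85 [ 0.1 -0.5 -0.2]
shift [-0.0687 -0.0363  0.0013] rot [-0.1785  0.1987 -0.9357] rows>= 7.8
```

move_arm:
  targets: "0 -0.008 -0.004 0 -0.02 0.022 -0.1; 0 -0.016 -0.008 0 -0.04 0.044 -0.2; 0 -0.024 -0.012 0 -0.06 0.066 -0.3; 0 -0.032 -0.016 0 -0.08 0.088 -0.4; 0 -0.04 -0.02 0 -0.1 0.11 -0.5"

```text
time: 10.27
eef_pos: [0.4009, -0.1479, 0.193]
tcp_rot: [-3.086, 0.104, 2.708]
force: [-0.1, 0.9, 0.1]
gripper_width: 0.0004
```

```bash
python3 pr.py 180 .405 -.18 .2
```

```text
[ 0.4009 -0.1479  0.193 ] [-3.086  0.104  2.708] [ 1.43  0.34 -1.44  2.1   0.52  0.99  0.85] 10.27 [-0.1  0.9  0.1]
shift [-0.0178 -0.0276 -0.0036] rot [-0.0772  0.0904 -0.4361] rows>= 3.6
```

move_arm:
  targets: "0 -0.004 -0.005 0 -0.015 0.018 -0.09; 0 -0.008 -0.011 -0.001 -0.03 0.036 -0.18; 0 -0.012 -0.017 -0.002 -0.046 0.054 -0.27; 0 -0.016 -0.023 -0.003 -0.062 0.072 -0.36; 0 -0.018 -0.0276 -0.0036 -0.077 0.09 -0.436"

```text
time: 10.68
eef_pos: [0.4053, -0.1801, 0.1997]
tcp_rot: [3.141, 0.0, 3.141]
force: [0.0, -0.1, 0.2]
gripper_width: 0.0003
```

```bash
python3 pr.py 180 .405 -.18 .1; python3 look.py L7 x; python3 - <<'E'
from station import viewer
import cv2
w=viewer.snapshot("wrist");cv2.imwrite("pics/w7.png",w["color"][:,:,::-1])
E
```

```text
[ 0.4053 -0.1801  0.1997] [3.141 0.    3.141] [ 1.44  0.5  -1.44  1.99  0.54  1.15  1.35] 10.68 [ 0.  -0.1  0.2]
shift [0.0004 0.0001 0.0997] rot [ 0.0006  0.0001 -0.0009] rows>= 2.4
```

View pics/L7.png

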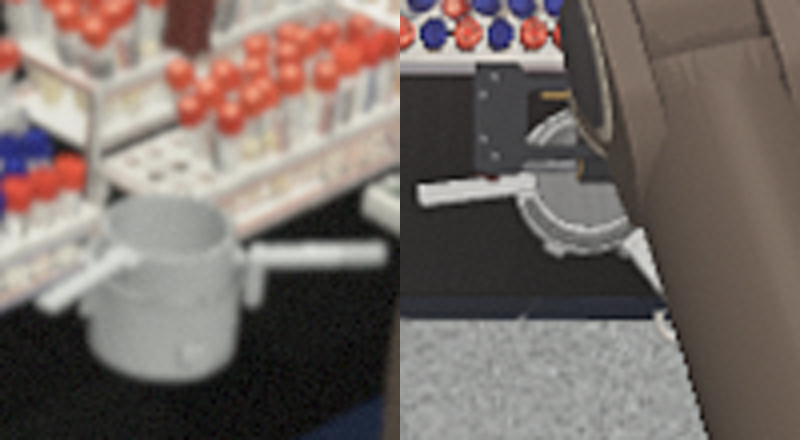

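View pics/w7.png

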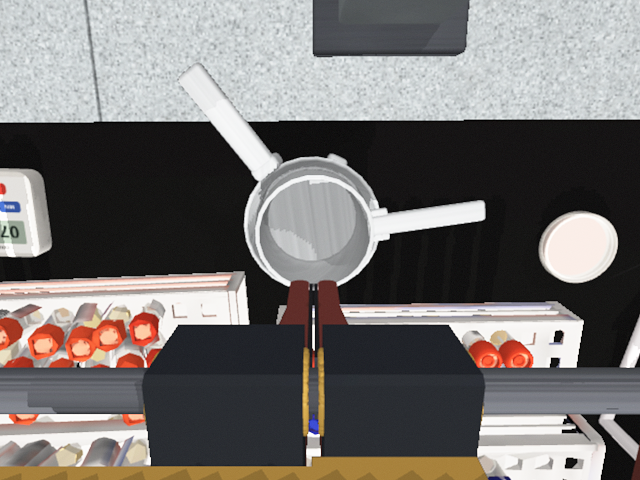

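The wrist view shows the small pan seated straight, with the small handle's tip at (480,210) and the large handle's at (195,75), so well apart. The right rack's corner is near where the body will come down, so I'll turn the tool 8° while descending.

move_arm:
  targets: "0 0 0 0.015 0 0 0.07; 0 0 0 0.045 0 0 0.14; 0 0 0 0.08 0 0 0.14; 0 0 0 0.115 0 0 0.14; 0 0 0 0.145 0 0 0.14"

```text
time: 11.25
eef_pos: [0.4052, -0.1783, 0.0537]
tcp_rot: [-3.141, 0.002, 2.996]
force: [0.4, -1.1, -0.5]
gripper_width: 0.0002
```

```bash
python3 pr.py 172 .405 -.18 .035; python3 look.py L8 x
```

```text
[ 0.4052 -0.1783  0.0537] [-3.141e+00  2.000e-03  2.996e+00] [ 1.19  0.63 -1.13  2.14  0.78  0.87  1.  ] 11.25 [ 0.4 -1.1 -0.5]
shift [-0.0001 -0.0017  0.0187] rot [-0.0008  0.0019 -0.0065] rows>= 0.5
```

View pics/L8.png

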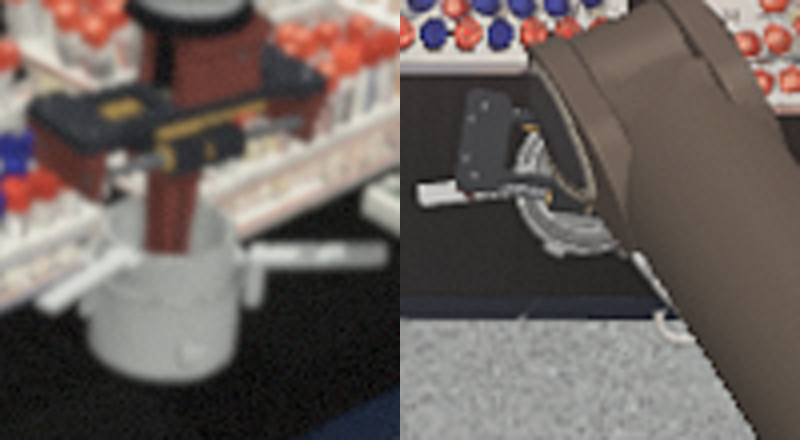

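move_arm:
  targets: "0 0 -0.0015 0.006 0 0 0; 0 0 -0.0015 0.012 0 0 0; 0 0 -0.0015 0.017 0 0 0; 0 0 -0.0015 0.02 0 0 0; 0 0 -0.0015 0.022 0 0 0"

```text
time: 11.77
eef_pos: [0.4065, -0.1808, 0.034]
tcp_rot: [-3.141, 0.003, 2.997]
force: [-0.3, 0.5, -0.2]
gripper_width: 0.0007
```

move_arm:
  targets: "0 0 0 0.001 0 0 0; 0 0 0 0.002 0 0 0; 0 0 0 0.003 0 0 0; 0 0 0 0.004 0 0 0; 0 0 0 0.005 0 0 0"

```text
time: 12.18
eef_pos: [0.4071, -0.1805, 0.0297]
tcp_rot: [-3.141, 0.004, 2.998]
force: [1.0, 0.1, 9.1]
gripper_width: 0.0004
```

Contact at z≈0.0297, matching the pan floor on the studs (about 29 mm). Pressing on.

move_arm:
  targets: "0 0 0 0.001 0 0 0; 0 0 0 0.002 0 0 0; 0 0 0 0.003 0 0 0; 0 0 0 0.004 0 0 0; 0 0 0 0.005 0 0 0"

```text
time: 12.6
eef_pos: [0.407, -0.1809, 0.0244]
tcp_rot: [-3.14, 0.004, 2.998]
force: [-0.6, 0.6, -0.5]
gripper_width: 0.0006
```

move_arm:
  targets: "0 0 0 0.001 0 0 0; 0 0 0 0.002 0 0 0; 0 0 0 0.003 0 0 0; 0 0 0 0.004 0 0 0; 0 0 0 0.005 0 0 0"

```text
time: 13.02
eef_pos: [0.406, -0.1804, 0.0184]
tcp_rot: [-3.142, 0.002, 2.998]
force: [0.5, 0.4, 1.1]
gripper_width: 0.0003
```

move_arm:
  targets: "0 0 0 0.001 0 0 0; 0 0 0 0.0015 0 0 0; 0 0 0 0.0025 0 0 0; 0 0 0 0.003 0 0 0; 0 0 0 0.004 0 0 0"

```text
time: 13.43
eef_pos: [0.4063, -0.1804, 0.0161]
tcp_rot: [-3.139, 0.002, 2.998]
force: [-12.9, 0.6, 48.4]
gripper_width: 0.0004
```

The floor bottoms out at z=0.0161, which is the home height (4 + 12 mm), with 48 N on the fingertips. Lifting off.

move_arm:
  targets: "0 0 0 -0.004 0 0 0; 0 0 0 -0.012 0 0 0; 0 0 0 -0.035 0 0 0; 0 0 0 -0.07 0 0 0; 0 0 0 -0.11 0 0 0"

```text
time: 13.85
eef_pos: [0.4049, -0.1795, 0.1251]
tcp_rot: [3.14, -0.0, 2.999]
force: [0.4, -1.0, -0.5]
gripper_width: 0.0004
```

move_arm:
  targets: "0 0 0 -0.04 0 0 0; 0 0.01 0.01 -0.075 0 0 0; 0 0.04 0.01 -0.1 0 0 0; 0 0.06 0.01 -0.1 0 0 0; 0 0.06 0.01 -0.1 0 0 0"

```text
time: 14.27
eef_pos: [0.345, -0.162, 0.2253]
tcp_rot: [-3.133, 0.0, 2.997]
force: [-0.1, -0.4, -0.1]
gripper_width: 0.0002
```

```bash
python3 look.py L9 x; python3 - <<'E'
from h import *
from station import viewer,telemetry
st=telemetry.sense();print(st["eef_pos"],st["time"],st["joint_pos"].round(2))
w=viewer.snapshot("wrist");cv2.imwrite("pics/w9.png",w["color"][:,:,::-1])
import pickle
s=pickle.load(open("L9_scene.pkl","rb"));crop(s,350,220,450,295,7,"c9.png")
t=pickle.load(open("L9_top.pkl","rb"));cv2.imwrite("pics/t9.png",t["color"][:,:,::-1])
E
```

```text
[ 0.34694901 -0.16327989  0.22488182] 14.3667 [ 1.69  0.18 -1.45  2.07  0.21  1.06  1.56]
```

View pics/c9.png

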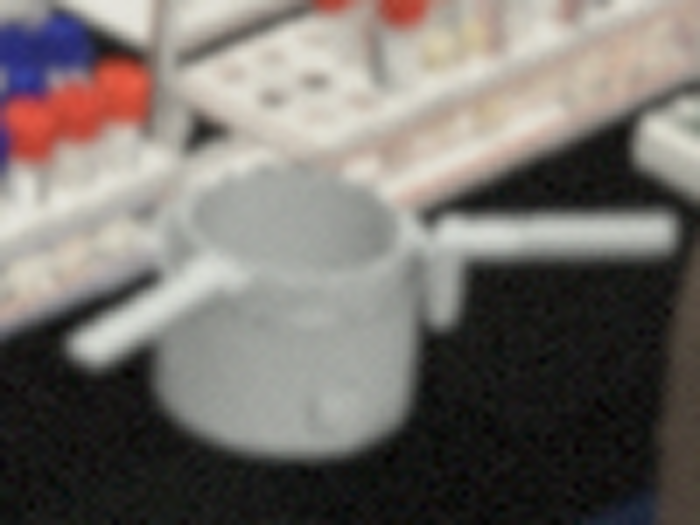

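View pics/w9.png

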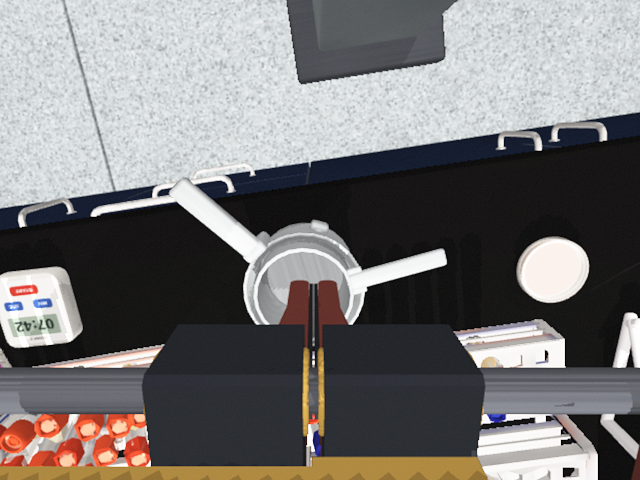

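View pics/t9.png

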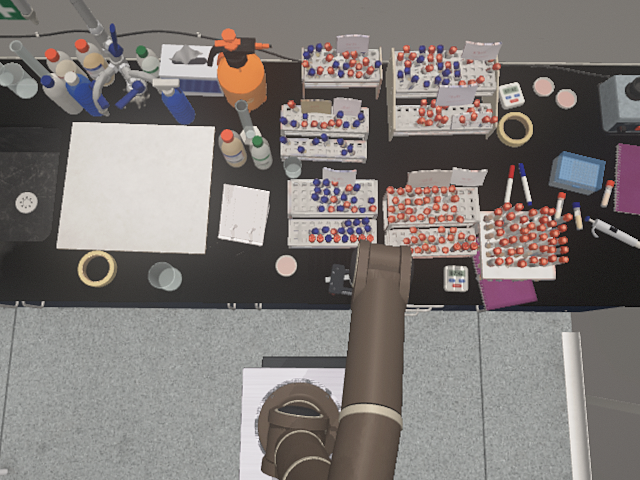

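```bash
python3 - <<'E'
from pl import *
from fit import circ
import pickle
a=pickle.load(open("L9_scene.pkl","rb"))
hs=np.array([[x,y,.064] for x in np.linspace(.038,.115,40) for y in(-.007,.007)])
o=[]
for z in(.004,.017):
    m=upright(np.deg2rad(96),[pl[0],pl[1],z]);T=(m[:3,:3],m[:3,3])
    crop(a,350,220,450,295,4,"tmp.png",[(proj(a,ap(T,circ(.04,.064))),(0,255,0)),(proj(a,ap(T,hs)),(0,255,0)),(proj(a,ap(Tlarge(pl),circ(.05,.058))),(255,255,0)),(proj(a,ap(Tlarge(pl),circ(.05,0))),(255,255,0))]);o.append(cv2.imread("pics/tmp.png"))
cv2.imwrite("pics/h9.png",np.hstack(o))
E
```

```text
(no output)
```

View pics/h9.png

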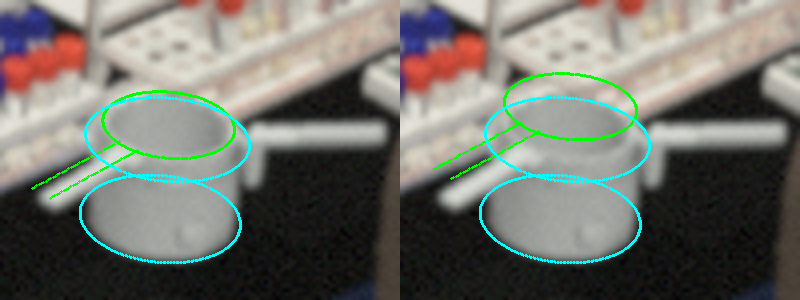

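```bash
python3 - <<'E'
from pl import *
from fit import circ
from station import viewer
a=viewer.snapshot("wrist")
hs=np.array([[x,y,.064] for x in np.linspace(.038,.115,40) for y in(-.007,.007)])
m=upright(np.deg2rad(96),[pl[0],pl[1],.004]);T=(m[:3,:3],m[:3,3])
hl=np.array([[x,y,.075] for x in np.linspace(.058,.125,40) for y in(-.009,.009)]);L=Tlarge(pl)
crop(a,150,150,470,340,2.5,"h10.png",[(proj(a,ap(T,circ(.04,.064))),(0,255,0)),(proj(a,ap(T,hs)),(0,255,0)),(proj(a,ap(L,circ(.05,.058))),(255,0,0)),(proj(a,ap(L,hl)),(255,0,0))])
E
```

```text
(no output)
```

View pics/h10.png

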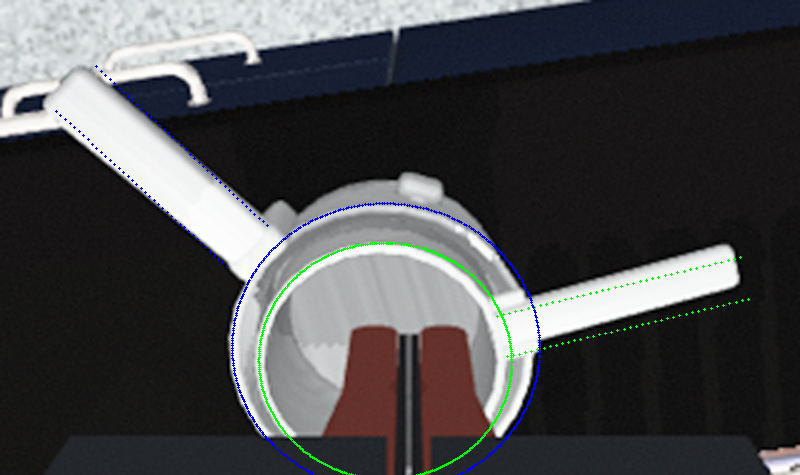

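```bash
python3 -c "
from station import job
print(job.job_done())"
```

```text
the job is handed in; nothing more can be done
None
```

The small pan is nested inside the large one and pressed fully home, and I handed the job in at about 14.5 s of the 51 s allowed. I gripped it by the handle, lifted it square off the drainer, set it upright in the large pan and let go. I then pressed the middle of its floor with closed fingers and backed away.

**What the last checks showed:**
- **Seating:** the fingertips stopped on the small pan's floor at 16.1 mm, against the 16 mm expected when it is home. The rim also lined up with the home position in the scene and wrist pictures.
- **Press force:** the fingertips peaked at about 48 N at the bottom of the press. The 40 N limit applies to the arm and gripper body, and I saw no contact by either.
- **Handles:** they ended roughly 115–120° apart, past the quarter turn asked for.
- **Large pan and bystanders:** the large pan is within a few millimetres of where it started. The beaker, petri dish and timer look unmoved. The gripper hangs clear above, touching nothing.

**What disagreed:**
- **Handle angle:** the small pan's handle came out about 3–5° from the angle I planned, and the scene overlay was off by one or two pixels.
- **Joint 3:** it ran close to its range limit (-1.45 against -1.47), but no reading was beyond it.

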